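# Hold a varnished pebble over its gift box with tongs

## Task

The red-ringed painted pebble has just been varnished and no gripper may touch it. First fold the gift box's lid back about its crease until it leans well past upright, then take the kitchen tongs by their two green sleeves, close them on that pebble and lift it off its cork. Finish while still holding it in the tongs, in the air over the middle of the open box and clear of the rim, so that I can line the box underneath; leave the other pebble and the mug where they are.

Things in the scene. Friction and masses are not known exactly. Their poses are not given: they have to be found in the camera images.
- gift_box_lid (a joint): angle of the gift box's lid (rad): 0 closed, 1.57 upright, at most 3.0 folded right back. A stiff 2 mm card panel, 176 mm wide, 188 mm from crease to free edge, with a 32 mm tuck flap square to it at the free edge, on its inner side. It starts sprung ajar by 0.85 to 1.25 rad and stays where it is left (the crease resists with about 0.09 N m).
- box_mouth (a point): middle of the gift box's opening, 100 mm above the table (rim height). Its axes are the box's: z up, and its -y points level from the middle towards the lid's crease. The opening is 168 mm along x and 177 mm along y.
- lid_crease (a point): middle of the lid's crease (hinge line), on the box at 101 mm height; the crease runs along the box's x
- lid_edge (a point): middle of the lid's free edge, 186 mm from the crease; it moves with the lid
- tongs: spring kitchen tongs lying flat on the table, 255 mm long, 24 mm high, 110 g: two steel arms on a vertical pin at the rear, a green sleeve on each arm, a green scalloped head at each tip. Origin at the underside, 95 mm in front of the pin, midway between the sleeves when open; open, the centre line is +x, to the tips; z up. At rest: 63 mm over the sleeves, about 78 mm clear between the heads.
- tongs_left: left arm of the tongs (looking from pin to tips); same origin as the tongs, turns with them. Sleeves are 70 mm long and 24 mm high, middle 95 mm from the pin, where the tongs balance; heads 44 mm long and 20 mm high, middle 205 mm from the pin.
- tongs_right: right arm; open, its origin is the tongs' origin; it turns about the pin as the tongs close (about 0.22 rad from open to holding the pebble, 0.36 rad at most). A spring pushes the sleeves apart with 6 N at rest and 9 N at 42 mm, so tongs squeezed to about 58 mm over the sleeves already stay in the fingers, heads still 70 mm apart.
- grip_left (a point): middle of the left sleeve's outer face, 12 mm above the tongs' underside, half way up the 24 mm high sleeve
- grip_right (a point): middle of the right sleeve's outer face, likewise. Closed on the 50 mm pebble the sleeves are near parallel, about 42 mm over their outer faces; 1 mm less at the sleeves is about 2.2 mm less between the heads.
- tip_left (a point): inner face of the left head at its middle (shallow V seen from above that cups a round thing), 12 mm above the tongs' underside
- tip_right (a point): inner face of the right head at its middle, likewise; a line from the middle of the two grip points to the middle of the two tip points is the tongs' centre line, 110 mm long
- pebble_red: the varnished pebble: flat oval painted stone with a red outer ring, 50 mm wide (its x), 62 mm long (its y), 18 mm thick, widest half way up, 65 to 105 g; origin at the middle of its underside. It lies loose on a cork disc, underside 16 mm above the table, in either of two drying places. Take it across its 50 mm width, its length along the tongs.
- pebble_teal: the other pebble, teal outer ring, 52 x 72 x 20 mm, on its own cork disc; origin at the middle of its underside; a bystander
- cork_red: cork disc under the red-ringed pebble, 35 mm across, 16 mm high, loose; origin at the middle of its underside
- cork_teal: cork disc under the teal-ringed pebble, like the other
- mug: beige mug, 87 mm across, 97 mm high, handle to its own -y; origin at the middle of its underside; a bystander that stands at the far right, beyond the pebbles
- gift_box: rigid white gift box, fixed to the table, 172 mm along its own x, 182 mm along its own y, 101 mm high, hollow and empty; origin at the middle of its underside. Its -y side carries the crease and lies away from the robot. Shut fingers set against the flap from the open side and led along an arc about the crease push the lid over.

How it is judged:
By the outcome, as a careful person would: the job done as asked, in the order asked, and still so for the second after the job is handed in, while the arm keeps its last pose, push and grip.
It also fails if it takes over 62 s, if anything falls off the work surface, if the arm or the gripper's body presses on something with over 40 N, if the wrist force passes 120 N, or if a joint passes its speed limit or range.

## Robot

A 6-joint arm with a two-finger parallel gripper is mounted at the origin on the work surface; the furniture and walls round the work are solid. World frame = base frame: x ahead of the robot, y to its left, z up, the work surface at z = 0. Lengths are in m, angles in rad, forces in N, time in s.
With the tool pointing down it reaches from about 0.425 to 0.95 m from the base axis. Payload 14.7 kg.
Tool frame: the origin (TCP) lies midway between the tips of the shut fingers; the grasp point (between the pads) lies pinch_z behind it (pinch_z is the distance from the TCP to the grasp point, in m); z points along the fingers, y is the direction in which the jaws open and shut (so a half turn about z gives the same grasp; the last joint's range is limited). The gripper opens to 85 mm and grips with 20 to 120 N. Pads are 22 mm wide; open, the fingers measure 114 mm over their backs; the gripper's body (76 mm by 85 mm) begins 54 mm behind the grasp point. The pads swing forward as they close: fully open they stand 13 mm farther back than shut.
Start: joints at [-1.275, 0.48, 1.596, -0, 1.065, -0.047], TCP at [0.218, -0.612, 0.231] pointing down, gripper open.
Joint ranges: [-2.75, 2.75], [-0.82, 2.05], [0.23, 2.67], [-1.56, 4.7], [0.09, 2.69], [-2.92, 2.92]. Speed limits (rad/s): [1.89, 1.89, 2.39, 3.01, 3.01, 3.01].

## Interface

Orientations are given as a rotation vector (axis times angle).
In Python, from cell import * gives the robot as it stands. The module is installed in compiled form; this text tells all that it offers. Calls block until the motion is done:
- goto(position, orientation): joint-space move of the TCP to a pose.
- move_linear(position, attitude=None, vel=0.15, f_stop=None): straight line of the TCP; attitude=None keeps the orientation; vel is the mean speed in m/s. With f_stop (N) it stops when the force on the tool has changed by that much, and returns True; else False.
- move_j(angles): joint-space move.
- grip(opening, strength=None): finger opening in m; strength is the grip in N (None keeps the last); returns when the fingers have stopped.
- dwell(seconds).
- inverse_kinematics(position, orientation): joint angles nearest the present ones, or None.
- camera(name): name is "side" or "top" or "wrist"; returns (picture, depth): 420x560x3 uint8, red, green, blue; 420x560 float32, m along the optical axis (not along the pixel's ray), 0 where there is no reading.
- get_calibration(name): a dict with "intrinsics" (3x3 intrinsics, pixels), "R" (3x3) and "t" (3): a world point X has camera coordinates R X + t; the wrist camera has in their place "T_tool_cam" (4x4, takes a point from camera to tool coordinates, whose origin is the TCP and whose axes are the flange's). Camera axes: x right, y down, z forward; pixel columns grow to the right and rows downward; lengths in m; the calibration is good to about 2 mm. A picture is of the moment at which its call begins: read the wrist's pose just before it. get_calibration takes no time and is no camera call.
A pose or a line that the arm cannot do raises PlanningError and nothing moves.
- hand_in(): hands the job in, once; it reports no verdict.
Readings, each from a call of its own:
- current_clock(): time.
- current_qpos(): joint angles.
- current_qd(): joint speeds.
- current_joint_efforts(): joint torques, N m.
- current_position(): TCP position.
- current_tool_rot(): TCP orientation.
- current_contact_force(): force on the tool from outside, world axes, zero at the start.
- current_torque(): the same for the moment, N m.
- current_finger_gap(): finger opening in m.
Only numpy, scipy, OpenCV 4.12 (cv2) and the standard library are available. Lean on these libraries where they do the work, as an engineer would, in place of code of your own. Each camera call takes 0.05 s, during which the arm holds its last target.

## Working session

There is one attempt and no reset: what is moved stays moved. The work goes in short steps, each a Python script; the robot and the scene stay as the last script left them, time stands still between calls to the robot, and variables do not carry over. Pictures are saved under pics/ and viewed, and the job is handed in when it is done.

```bash
mkdir -p pics; ls; python3 - <<'E'
from cell import *
import cv2, numpy as np
print(current_clock(), current_position(), current_tool_rot(), current_finger_gap())
try: print(pinch_z)
except Exception as e: print(e)
for n in ["side","top","wrist"]:
    p,d=camera(n); cv2.imwrite(f"pics/{n}0.png",p[:,:,::-1]); np.savez(f"pics/{n}0.npz",p=p,d=d)
    c=get_calibration(n); print(n,c)
E
```

```text
pics
0.0 [ 0.21837003 -0.61174945  0.23063081] [-3.09428791e+00 -5.35648470e-01  2.71751163e-04] 0.08542028260944462
0.0187
side {'intrinsics': array([[402.32767346,   0.        , 279.83253605],
       [  0.        , 402.32767346, 212.05846354],
       [  0.        ,   0.        ,   1.        ]]), 'R': array([[ 0.98710622, -0.15846053,  0.02261798],
       [-0.04209983, -0.39334678, -0.91842578],
       [ 0.15443095,  0.90563159, -0.39494621]]), 't': array([-0.5102758 ,  0.07945313,  0.93300869])}
top {'intrinsics': array([[394.48661938,   0.        , 279.58508618],
       [  0.        , 394.48661938, 205.24467682],
       [  0.        ,   0.        ,   1.        ]]), 'R': array([[-0.00591306, -0.9997788 ,  0.02018378],
       [-0.99132236,  0.00321003, -0.13141412],
       [ 0.13132026, -0.02078569, -0.99112206]]), 't': array([-0.05149675,  0.52953119,  0.94713511])}
wrist {'intrinsics': array([[305.11254775,   0.        , 281.97210379],
       [  0.        , 305.11254775, 207.37145985],
       [  0.        ,   0.        ,   1.        ]]), 'T_tool_cam': array([[-4.54424079e-04, -9.49722108e-01, -3.13093775e-01,
         8.05905737e-02],
       [ 9.99999452e-01, -7.26905304e-04,  7.53557644e-04,
         6.74179844e-04],
       [-9.43259879e-04, -3.13093261e-01,  9.49721917e-01,
        -1.42746197e-01],
       [ 0.00000000e+00,  0.00000000e+00,  0.00000000e+00,
         1.00000000e+00]])}
```

View pics/top0.png

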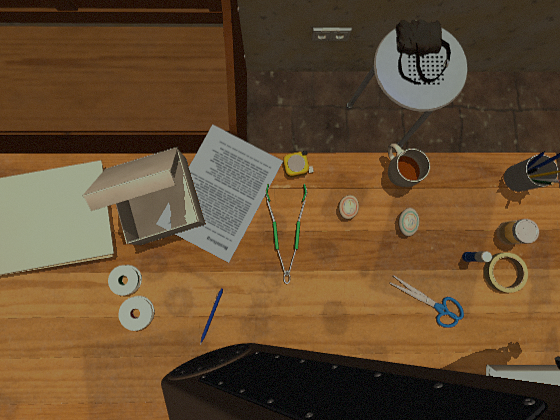

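View pics/side0.png

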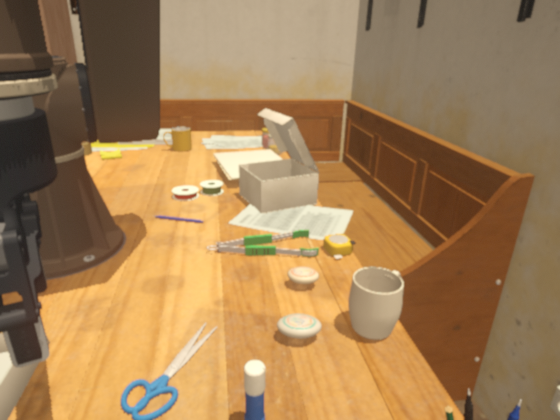

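View pics/wrist0.png

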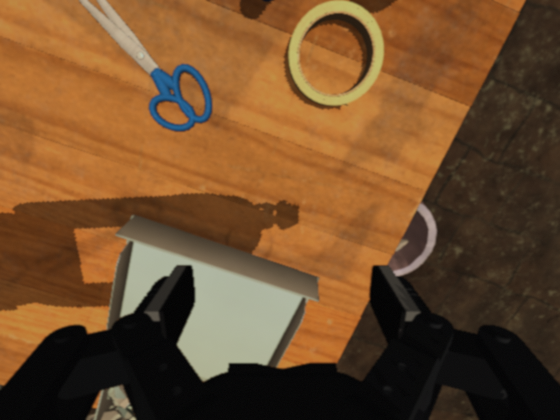

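```bash
cat > h.py <<'E'
import numpy as np, cv2
from cell import get_calibration
def ray(name,u,v,z,Twt=None):
    c=get_calibration(name);K=c["intrinsics"]
    d=np.linalg.inv(K)@np.array([u,v,1.])
    if name=="wrist":
        T=Twt@c["T_tool_cam"];o=T[:3,3];d=T[:3,:3]@d
    else:
        R=c["R"];o=-R.T@c["t"];d=R.T@d
    return o+d*(z-o[2])/d[2]
def cloud(name,D,Twt=None):
    c=get_calibration(name);K=c["intrinsics"]
    v,u=np.mgrid[:D.shape[0],:D.shape[1]]
    P=np.stack([(u-K[0,2])/K[0,0]*D,(v-K[1,2])/K[1,1]*D,D],-1)
    if name=="wrist":
        T=Twt@c["T_tool_cam"];return P@T[:3,:3].T+T[:3,3]
    return (P-c["t"])@c["R"]
E
python3 - <<'E'
from h import *
a=np.load("pics/top0.npz");p=a["p"];d=a["d"]
c=p[120:300,80:320];cv2.imwrite("pics/topA.png",cv2.resize(c,None,fx=3.3,fy=3.3,interpolation=cv2.INTER_CUBIC)[:,:,::-1])
c=p[140:250,320:450];cv2.imwrite("pics/topB.png",cv2.resize(c,None,fx=5,fy=5,interpolation=cv2.INTER_CUBIC)[:,:,::-1])
P=cloud("top",d);np.set_printoptions(precision=3,suppress=True)
for u,v in [(30,230),(250,280),(120,250),(180,300),(348,207),(408,221),(410,160),(85,200),(180,150),(160,180),(160,160),(125,240),(190,215)]:print(u,v,P[v,u])
a=np.load("pics/side0.npz");p=a["p"]
c=p[90:260,190:360];cv2.imwrite("pics/sideA.png",cv2.resize(c,None,fx=3.5,fy=3.5,interpolation=cv2.INTER_CUBIC)[:,:,::-1])
E
```

```text
30 230 [0.47  0.554 0.037]
250 280 [0.345 0.021 0.004]
120 250 [0.421 0.349 0.   ]
180 300 [0.297 0.194 0.004]
348 207 [ 0.524 -0.225  0.035]
408 221 [ 0.489 -0.374  0.036]
410 160 [ 0.645 -0.387  0.035]
85 200 [0.544 0.428 0.033]
180 150 [ 0.838  0.339 -0.565]
160 180 [0.55  0.181 0.256]
160 160 [0.61  0.206 0.175]
125 240 [0.442 0.301 0.1  ]
190 215 [0.509 0.175 0.001]
```

View pics/topA.png

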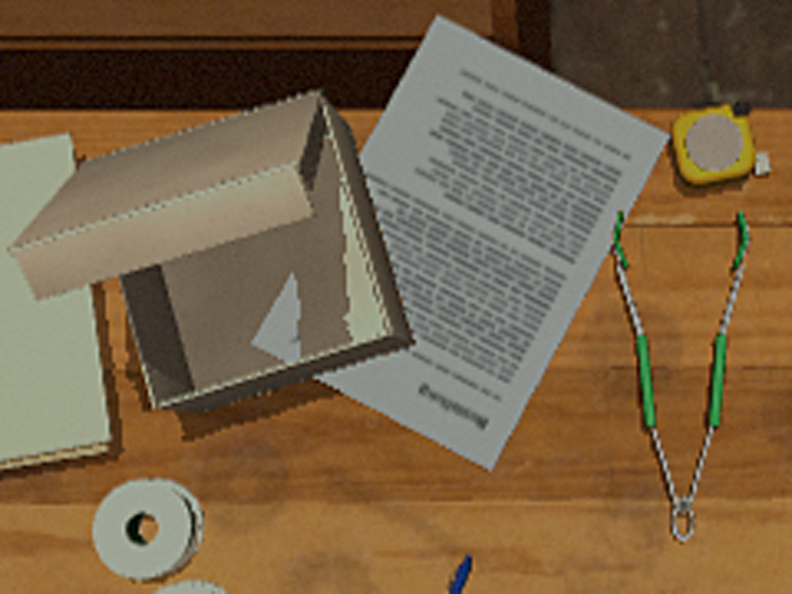

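View pics/topB.png

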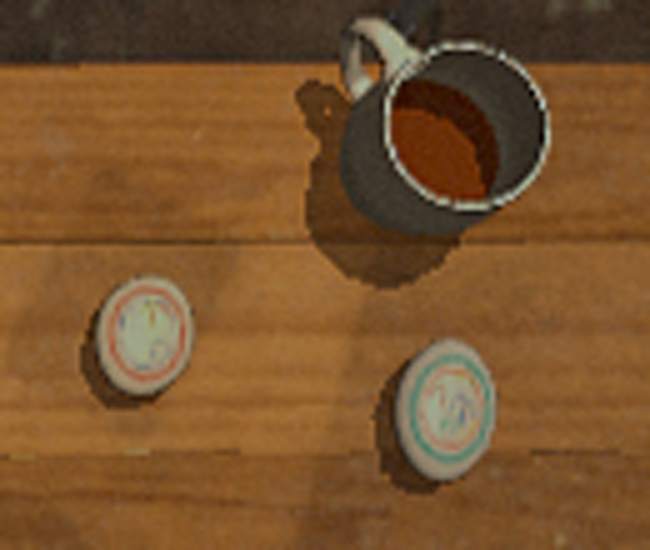

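View pics/sideA.png

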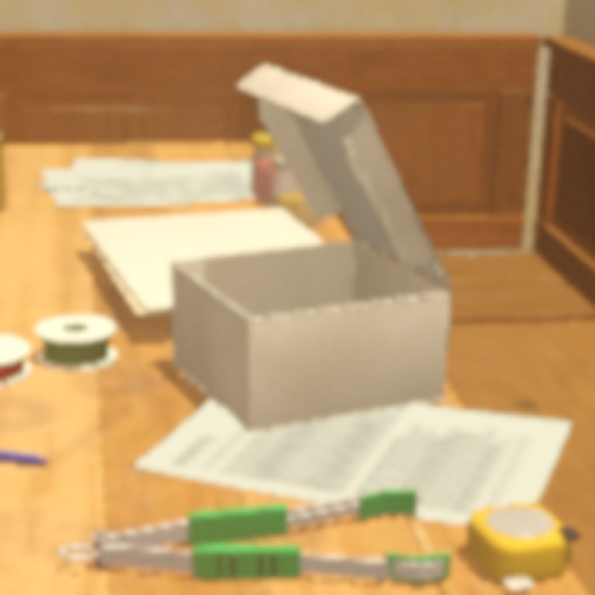

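```bash
python3 - <<'E'
from h import *
np.set_printoptions(precision=4,suppress=True)
a=np.load("pics/top0.npz");p=a["p"];d=a["d"];P=cloud("top",d)
# rim corners, top image
for n,uv in dict(nearL=(127,243.6),nearR=(204.8,224)).items(): print(n,ray("top",*uv,.101))
hsv=cv2.cvtColor(p,cv2.COLOR_RGB2HSV)
m=cv2.inRange(hsv,(45,90,50),(85,255,255))
n,l,s,c=cv2.connectedComponentsWithStats(m)
for i in range(1,n):
    if s[i,4]>12:
        vv,uu=np.nonzero(l==i); q=np.array([ray("top",u,v,.012)[:2] for u,v in zip(uu,vv)])
        print(s[i],c[i],"mid@12",ray("top",*c[i],.012)[:2],"@24",ray("top",*c[i],.024)[:2],cv2.minAreaRect((q*1000).astype(np.float32)))
# pebbles: bright pale
for nm,(u0,v0) in dict(red=(349,207),teal=(408,222)).items():
    sub=hsv[v0-22:v0+22,u0-22:u0+22]
    mm=((sub[...,1]<110)&(sub[...,2]>95)).astype(np.uint8)
    mm=cv2.morphologyEx(mm,cv2.MORPH_CLOSE,np.ones((5,5)))
    n,l,s,c=cv2.connectedComponentsWithStats(mm);i=1+np.argmax(s[1:,4])
    ct=max(cv2.findContours((l==i).astype(np.uint8),0,2)[0],key=len)[:,0]+[u0-22,v0-22]
    q=np.array([ray("top",*k,.025)[:2] for k in ct])
    print(nm,s[i],cv2.fitEllipse((q*1000).astype(np.float32)))
# box rim cloud
w=(abs(P[...,2]-.1)<.004)&(P[...,0]>.4)&(P[...,0]<.7)&(P[...,1]>.1)&(P[...,1]<.4)
vv,uu=np.nonzero(w);print(len(vv)); q=P[w]
print(cv2.minAreaRect((q[:,:2]*1000).astype(np.float32)))
# lid panel plane
S=np.load("pics/side0.npz");Q=cloud("side",S["d"])
for u,v in [(190+350/3.5,90+100/3.5),(190+370/3.5,90+180/3.5),(190+300/3.5,90+90/3.5),(400,150),(500,200),(450,180)]:print(u,v,Q[int(v),int(u)])
E
```

```text
nearL [0.4337 0.2953 0.101 ]
nearR [0.4777 0.1197 0.101 ]
[266 185   4  16  23] [267.087  192.1304] mid@12 [ 0.5664 -0.0226] @24 [ 0.5644 -0.0227] ((565.3229370117188, -22.93939208984375), (39.173309326171875, 6.743080139160156), 3.903459072113037)
[302 184   5  17  25] [304.2 192.6] mid@12 [ 0.5649 -0.1178] @24 [ 0.5629 -0.1167] ((566.017333984375, -118.4902114868164), (7.639352798461914, 41.966556549072266), 82.18132781982422)
[295 221   5  28  86] [297.1279 234.7791] mid@12 [ 0.4569 -0.0983] @24 [ 0.4563 -0.0975] ((457.6383361816406, -98.54291534423828), (7.989655017852783, 68.63819122314453), 84.58380889892578)
[273 222   6  27  83] [275.3012 235.0361] mid@12 [ 0.4566 -0.0431] @24 [ 0.4559 -0.043 ] ((456.7445373535156, -43.25969696044922), (66.51000213623047, 7.7855353355407715), 5.488223552703857)
red [ 12  10  20  24 363] ((527.0552978515625, -228.54232788085938), (46.887718200683594, 59.206398010253906), 77.19486236572266)
teal [ 13   8  20  28 436] ((488.43511962890625, -380.0747985839844), (48.1495475769043, 70.4193344116211), 81.57132720947266)
250
((546.9864501953125, 243.87925720214844), (184.70021057128906, 173.4204559326172), 17.42594337463379)
290.0 118.57142857142857 [0.5647 0.1647 0.2615]
295.7142857142857 141.42857142857144 [0.5813 0.1682 0.1987]
275.7142857142857 115.71428571428572 [0.5359 0.2403 0.2564]
400 150 [ 1.2518  0.8976 -0.0278]
500 200 [1.1815 0.0825 0.0354]
450 180 [ 1.2489  0.4451 -0.0278]
```

```bash
cat >> h.py <<'E'
def down(yaw): return np.pi*np.array([np.cos(yaw/2),np.sin(yaw/2),0])
E
python3 - <<'E'
from cell import *
from h import *
np.set_printoptions(precision=3,suppress=True)
yaw=np.radians(15.5); dv=np.array([np.cos(yaw),np.sin(yaw)])
cr=np.array([.547,.244])+.091*dv; print("crease",cr)
A=down(yaw)
def pos(s,z): return np.r_[cr-s*dv,z]
def edge(th): return np.array([.186*np.cos(th)+.032*np.sin(th), .186*np.sin(th)-.032*np.cos(th)+.101])
for th in (1.0,1.57,2.4):
    e=edge(th);print(e,inverse_kinematics(pos(e[0]+.012,e[1]-.025),A))
grip(0.0)
goto(pos(.18,.33),A); print(current_clock(),current_position())
move_linear(pos(.18,.215),A,vel=.2)
print(current_clock())
for n in ["top","wrist"]:
    R=current_tool_rot();t=current_position()
    p,d=camera(n);cv2.imwrite(f"pics/{n}1.png",p[:,:,::-1]);np.savez(f"pics/{n}1.npz",p=p,d=d,R=R,t=t)
E
```

```text
crease [0.635 0.268]
[0.127 0.24 ] [ 0.378  0.361  1.843 -0.     0.938  1.678]
[0.032 0.287] [ 0.362  0.447  1.573 -0.     1.122  1.662]
[-0.116  0.25 ] [ 0.345  0.695  1.215 -0.     1.231  1.645]
3.975 [0.462 0.22  0.33 ]
4.7
```

View pics/wrist1.png

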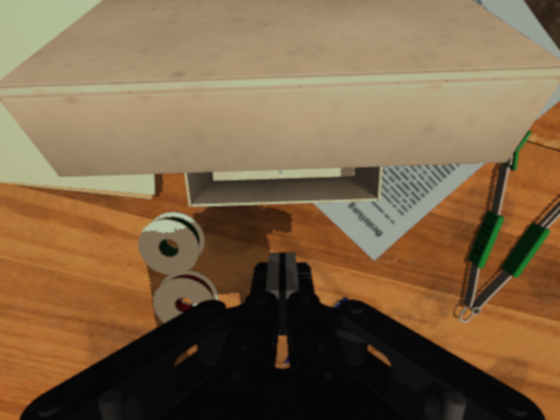

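View pics/top1.png

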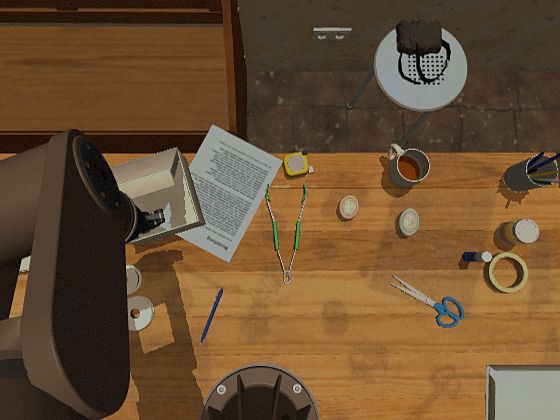

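```bash
python3 - <<'E'
from cell import *
from h import *
np.set_printoptions(precision=3,suppress=True)
yaw=np.radians(15.5); dv=np.array([np.cos(yaw),np.sin(yaw)])
cr=np.array([.547,.244])+.091*dv
A=down(yaw)
def pos(s,z): return np.r_[cr-s*dv,z]
def edge(th): return np.array([.186*np.cos(th)+.032*np.sin(th), .186*np.sin(th)-.032*np.cos(th)+.101])
for th in (1.1,1.35,1.6,1.85,2.1,2.35,2.47):
    e=edge(th); move_linear(pos(e[0]+.012,e[1]-.028),A,vel=.15)
    print(th,current_clock(),current_contact_force())
e=edge(2.3);move_linear(pos(e[0]+.06,.29),A,vel=.25)
for n in ["side","wrist"]:
    R=current_tool_rot();t=current_position()
    p,d=camera(n);cv2.imwrite(f"pics/{n}2.png",p[:,:,::-1]);np.savez(f"pics/{n}2.npz",p=p,d=d,R=R,t=t)
print(current_clock())
E
```

```text
1.1 5.325 [ 0.089 -0.045 -0.381]
1.35 5.7917 [-0.724 -0.839  0.2  ]
1.6 6.2583 [-0.783 -0.289  0.079]
1.85 6.725 [-0.545 -1.    -0.197]
2.1 7.1917 [ 0.368  0.209 -0.576]
2.35 7.6583 [ 0.266 -0.741 -0.37 ]
2.47 7.9583 [-0.373  0.255  0.09 ]
8.6333
```

View pics/side2.png

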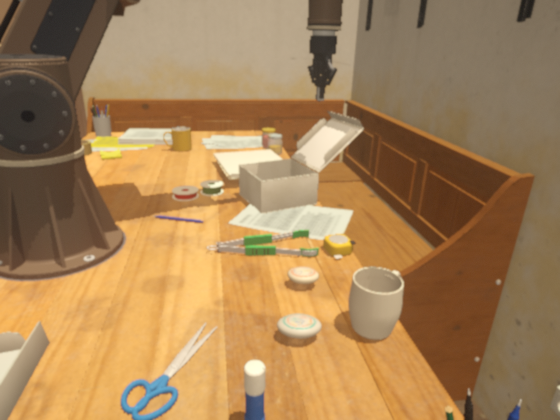

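View pics/wrist2.png

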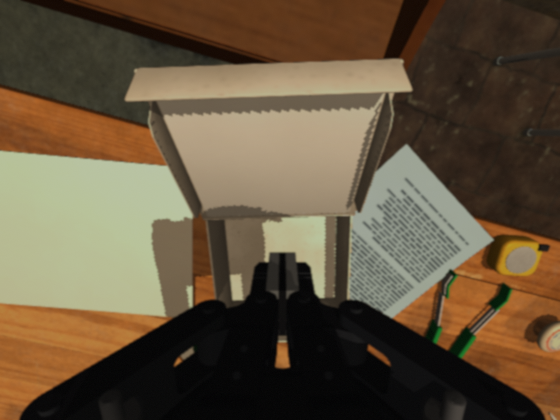

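```bash
python3 - <<'E'
from cell import *
from h import *
from scipy.spatial.transform import Rotation as Ro
np.set_printoptions(precision=4,suppress=True)
a=np.load("pics/wrist2.npz");T=np.eye(4);T[:3,:3]=Ro.from_rotvec(a["R"]).as_matrix();T[:3,3]=a["t"]
L,Rr=ray("wrist",202,218,.101,T),ray("wrist",354,214,.101,T)
c=(L+Rr)/2;e=(L-Rr)[:2];w=np.linalg.norm(e);e/=w;dv=np.array([e[1],-e[0]]);print(L,Rr,w,np.degrees(np.arctan2(dv[1],dv[0])),"center",c[:2]-.091*dv)
# free edge of lid, flap corner depth
P=cloud("wrist",a["d"],T)
for u,v in [(270,205),(270,130),(270,90),(270,68),(200,75),(350,75)]:
    q=P[v,u];s=-(q[:2]-c[:2])@dv;print(u,v,q,"s,z",s,q[2]-.101,np.arctan2(q[2]-.101,s))
# now tongs: move above, jaws across
A=down(0.0)
goto([.4568,-.0707,.16],A);print(current_clock())
grip(.085);print(current_clock())
R=current_tool_rot();t=current_position()
p,d=camera("wrist");cv2.imwrite("pics/wrist3.png",p[:,:,::-1]);np.savez("pics/wrist3.npz",p=p,d=d,R=R,t=t)
E
```

```text
[0.6089 0.3562 0.101 ] [0.6604 0.1883 0.101 ] 0.17558233457346098 17.056172794608216 center [0.5476 0.2455]
270 205 [0.6511 0.2853 0.1197] s,z -0.019570554645680336 0.018716174102824584 2.3785061055622716
270 130 [0.732  0.3041 0.1851] s,z -0.10248229854899911 0.08414242003186473 2.4541513988644756
270 90 [0.7583 0.3089 0.2427] s,z -0.12902965693413174 0.14170145169517892 2.309422793950433
270 68 [0.7714 0.3131 0.2243] s,z -0.14276951278901076 0.123331653544266 2.4291118595512473
200 75 [0.7557 0.3536 0.2274] s,z -0.13965117271858454 0.12644850194413182 2.405769346301045
350 75 [0.7801 0.2647 0.2307] s,z -0.13682278189628067 0.12966325746746718 2.3830544435312047
10.225
11.0083
```

View pics/wrist3.png

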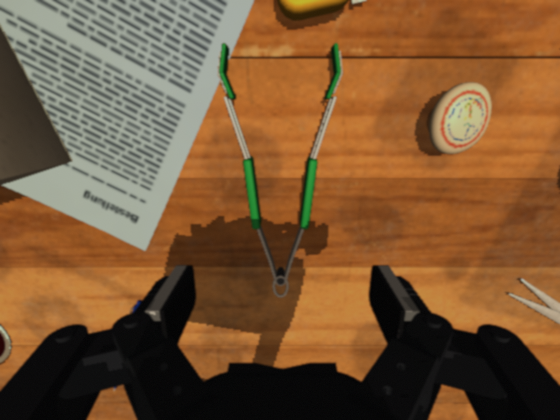

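```bash
python3 - <<'E'
from h import *
from scipy.spatial.transform import Rotation as Ro
np.set_printoptions(precision=4,suppress=True)
a=np.load("pics/wrist3.npz");T=np.eye(4);T[:3,:3]=Ro.from_rotvec(a["R"]).as_matrix();T[:3,3]=a["t"]
p=a["p"];P=cloud("wrist",a["d"],T)
hsv=cv2.cvtColor(p,cv2.COLOR_RGB2HSV)
m=cv2.inRange(hsv,(45,90,40),(85,255,255))
n,l,s,c=cv2.connectedComponentsWithStats(m)
for i in range(1,n):
    if s[i,4]>40:
        q=np.array([ray("wrist",u,v,.018,T)[:2] for v,u in zip(*np.nonzero(l==i))])
        print(s[i],q.mean(0),cv2.minAreaRect((q*1000).astype(np.float32)))
u0,v0=461,118
sub=hsv[v0-45:v0+45,u0-45:u0+45]
mm=((sub[...,1]<110)&(sub[...,2]>110)).astype(np.uint8)
mm=cv2.morphologyEx(mm,cv2.MORPH_CLOSE,np.ones((9,9)))
n,l,s,c=cv2.connectedComponentsWithStats(mm);i=1+np.argmax(s[1:,4])
ct=max(cv2.findContours((l==i).astype(np.uint8),0,2)[0],key=len)[:,0]+[u0-45,v0-45]
q=np.array([ray("wrist",*k,.025,T)[:2] for k in ct]);print(s[i],cv2.fitEllipse((q*1000).astype(np.float32)))
print("peb top",P[118,461],"fingers",P[290:300:3,180],P[290:300:3,388])
E
```

```text
[219  44  16  55 290] [ 0.5661 -0.0226] ((565.9231567382812, -22.493804931640625), (42.91075134277344, 9.415604591369629), 7.075636863708496)
[326  44  15  55 280] [ 0.5663 -0.1165] ((565.9843139648438, -116.65254974365234), (9.00187873840332, 42.73822021484375), 83.48391723632812)
[244 158  16  71 630] [ 0.4583 -0.0423] ((456.9271240234375, -42.366363525390625), (70.442138671875, 9.0935697555542), 5.579794406890869)
[300 158  17  71 621] [ 0.4578 -0.0965] ((456.9645080566406, -96.40664672851562), (8.825105667114258, 70.56659698486328), 84.15448760986328)
[  16   10   59   70 3058] ((528.1642456054688, -227.45220947265625), (46.92003631591797, 59.404640197753906), 74.37102508544922)
peb top [ 0.5286 -0.2232  0.0336] fingers [[ 0.4647 -0.0286  0.192 ]
 [ 0.4637 -0.0287  0.1927]
 [ 0.4624 -0.0286  0.193 ]
 [ 0.4604 -0.0282  0.1922]] [[ 0.4681 -0.1137  0.1974]
 [ 0.4671 -0.1136  0.1979]
 [ 0.466  -0.1136  0.1984]
 [ 0.465  -0.1135  0.1989]]
```

```bash
python3 - <<'E'
from cell import *
from h import *
np.set_printoptions(precision=4,suppress=True)
A=down(0.0)
grip(.073)
move_linear([.457,-.0695,.03],A,vel=.2)
print(current_clock(),current_finger_gap())
r=move_linear([.457,-.0695,-.014],A,vel=.04,f_stop=4)
z=current_position();print(r,z,current_contact_force(),current_clock())
zz=z[2]+.005
move_linear([.457,-.0695,zz],A,vel=.03)
grip(.057,25);print(current_finger_gap(),current_contact_force(),current_position(),current_clock())
R=current_tool_rot();t=current_position()
p,d=camera("wrist");cv2.imwrite("pics/wrist4.png",p[:,:,::-1]);np.savez("pics/wrist4.npz",p=p,d=d,R=R,t=t)
p,d=camera("side");cv2.imwrite("pics/side4.png",cv2.resize(p[200:300,190:370],None,fx=4,fy=4)[:,:,::-1])
E
```

```text
12.1417 0.07285732999552719
True [ 0.4568 -0.0695 -0.0087] [-0.8862 -0.1046 11.2061] 13.0333
0.0574817384789186 [-1.0155  0.5276 10.7216] [ 0.4572 -0.0695 -0.0035] 13.6583
```

View pics/wrist4.png

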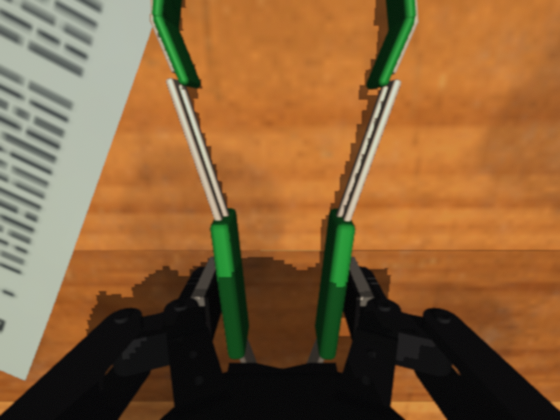

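View pics/side4.png

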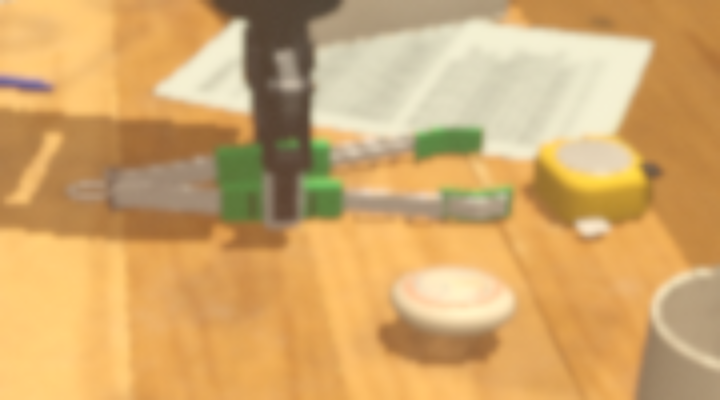

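```bash
cat > hd.py <<'E'
from h import *
from scipy.spatial.transform import Rotation as Ro
def TT(R,t):
    T=np.eye(4);T[:3,:3]=Ro.from_rotvec(R).as_matrix();T[:3,3]=t;return T
def greens(p,T,z,amin=40):
    hsv=cv2.cvtColor(p,cv2.COLOR_RGB2HSV)
    m=cv2.inRange(hsv,(45,90,30),(85,255,255))
    n,l,s,c=cv2.connectedComponentsWithStats(m);out=[]
    for i in range(1,n):
        if s[i,4]>amin:
            q=np.array([ray("wrist",u,v,z,T)[:2] for v,u in zip(*np.nonzero(l==i))],np.float32)
            out.append((s[i],cv2.minAreaRect(q*1000)))
    return out
E
python3 - <<'E'
from cell import *
from hd import *
np.set_printoptions(precision=4,suppress=True)
t=current_position();A=down(0.0)
move_linear([.457,-.0695,.10],A,vel=.12)
# go high above with pebble heading
psi=np.radians(-14.5);u=np.array([np.cos(psi),np.sin(psi)]);pb=np.array([.5277,-.228])
g=pb-.110*u
goto([*g,.10],down(psi))
print(current_clock(),current_finger_gap(),current_contact_force(),current_position())
R=current_tool_rot();t=current_position()
p,d=camera("wrist");cv2.imwrite("pics/wrist5.png",p[:,:,::-1]);np.savez("pics/wrist5.npz",p=p,d=d,R=R,t=t)
p,d=camera("side");cv2.imwrite("pics/side5.png",cv2.resize(p[170:350,190:420],None,fx=3,fy=3)[:,:,::-1])
E
```

```text
15.375 0.0566978930910867 [-0.303  -0.3112 -0.5569] [ 0.4205 -0.2008  0.0994]
```

View pics/wrist5.png

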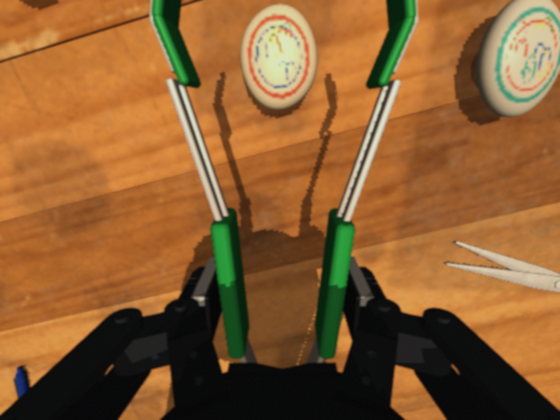

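View pics/side5.png

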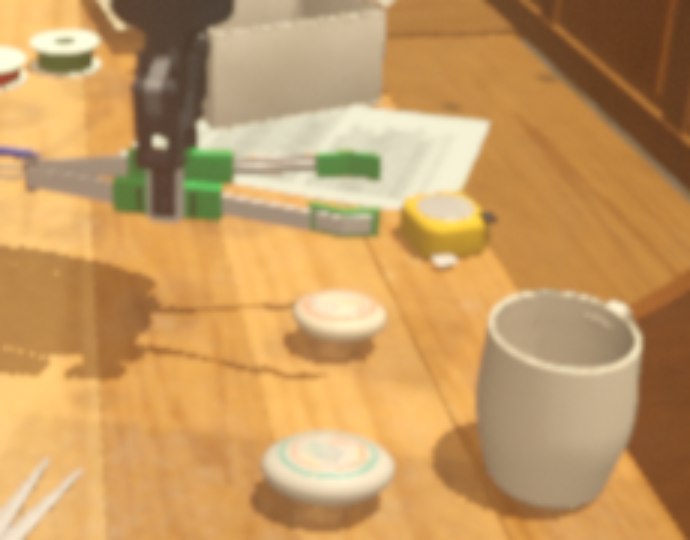

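```bash
python3 - <<'E'
from hd import *
np.set_printoptions(precision=4,suppress=True)
a=np.load("pics/wrist5.npz");T=TT(a["R"],a["t"]);p=a["p"];hsv=cv2.cvtColor(p,cv2.COLOR_RGB2HSV)
Ti=np.linalg.inv(T)
P=cloud("wrist",a["d"],T);L=P@Ti[:3,:3].T+Ti[:3,3]
for u,v in [(188,82),(380,82),(187,70),(383,70),(172,60),(400,55),(228,220),(343,220),(240,350),(327,350),(200,130),(375,130),(165,15),(403,15)]: print(u,v,"tool",L[v,u],"worldz",P[v,u,2])
mm=((hsv[...,1]<120)&(hsv[...,2]>110)).astype(np.uint8);mm[:, :225]=0;mm[:,335:]=0;mm[140:]=0
mm=cv2.morphologyEx(mm,cv2.MORPH_CLOSE,np.ones((9,9)))
n,l,s,c=cv2.connectedComponentsWithStats(mm);i=1+np.argmax(s[1:,4])
ct=max(cv2.findContours((l==i).astype(np.uint8),0,2)[0],key=len)[:,0]
for z in (.025,.028):
    q=np.array([ray("wrist",*k,z,T)[:2] for k in ct]);e=cv2.fitEllipse((q*1000).astype(np.float32));print(s[i],e,(Ti@np.r_[np.array(e[0])/1000,z,1])[:3])
E
```

```text
188 82 tool [ 0.0895 -0.0333 -0.0244] worldz 0.12366571191870113
380 82 tool [ 0.0893  0.0353 -0.0261] worldz 0.12527637601141858
187 70 tool [ 0.0938 -0.0342 -0.0212] worldz 0.12039855124348375
383 70 tool [ 0.0933  0.0361 -0.0255] worldz 0.1247180298001655
172 60 tool [ 0.0964 -0.0375 -0.0265] worldz 0.1257860396273744
400 55 tool [ 0.0986  0.0429 -0.0215] worldz 0.12073773799450675
228 220 tool [ 0.0352 -0.0225 -0.021 ] worldz 0.1202997729916157
343 220 tool [ 0.0356  0.0263 -0.022 ] worldz 0.12134346579848286
240 350 tool [-0.0288 -0.0195 -0.0261] worldz 0.1255025743290959
327 350 tool [-0.0277  0.0217 -0.0274] worldz 0.12677262516412882
200 130 tool [ 0.072  -0.0328 -0.0149] worldz 0.11412598301521548
375 130 tool [ 0.0726  0.036  -0.0232] worldz 0.12239584367816414
165 15 tool [ 0.1109 -0.0396 -0.0227] worldz 0.12192142351065172
403 15 tool [ 0.1103  0.0412 -0.0251] worldz 0.12425359151393839
[ 241    0   76  109 6254] ((527.8233642578125, -226.99061584472656), (48.174171447753906, 60.89091873168945), 75.3487548828125) [ 0.1105 -0.0017  0.0742]
[ 241    0   76  109 6254] ((527.42333984375, -226.91773986816406), (47.50815200805664, 60.04909133911133), 75.3487548828125) [ 0.1101 -0.0017  0.0712]
```

```bash
python3 - <<'E'
from cell import *
from hd import *
np.set_printoptions(precision=4,suppress=True)
A=down(np.radians(-14.6))
move_linear([.4211,-.1986,.10],A,vel=.1)
r=move_linear([.4211,-.1986,.0125],A,vel=.1,f_stop=8)
print(r,current_position(),current_contact_force(),current_clock())
R=current_tool_rot();t=current_position()
p,d=camera("wrist");cv2.imwrite("pics/wrist6.png",p[:,:,::-1]);np.savez("pics/wrist6.npz",p=p,d=d,R=R,t=t)
p,d=camera("side");cv2.imwrite("pics/side6.png",cv2.resize(p[200:350,190:420],None,fx=3,fy=3)[:,:,::-1])
E
```

```text
False [ 0.4213 -0.1987  0.0129] [-0.4978  0.3284 -0.8454] 16.75
```

View pics/wrist6.png

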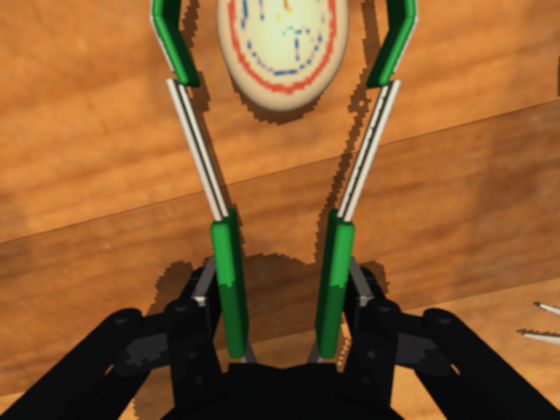

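View pics/side6.png

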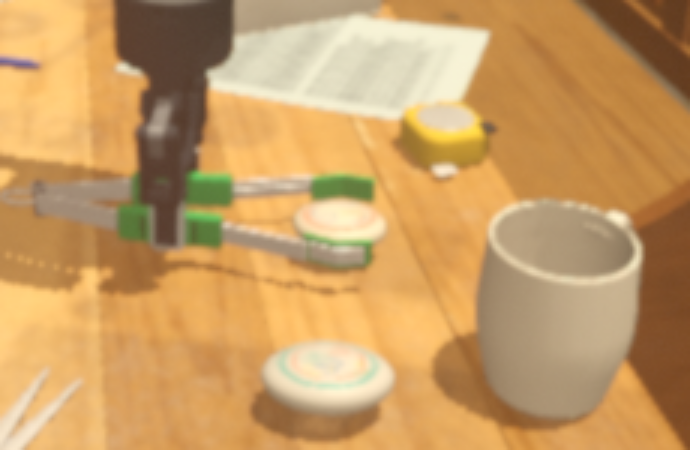

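```bash
python3 - <<'E'
from cell import *
from hd import *
np.set_printoptions(precision=4,suppress=True)
grip(.048);print(current_finger_gap())
grip(.032,50);print(current_finger_gap(),current_contact_force(),current_position(),current_clock())
p,d=camera("wrist");cv2.imwrite("pics/wrist7.png",p[:,:,::-1])
p,d=camera("side");cv2.imwrite("pics/side7.png",cv2.resize(p[200:350,190:420],None,fx=3,fy=3)[:,:,::-1])
E
```

```text
0.048069976878876784
0.04056062480250076 [ 0.1599 -0.1937  0.4739] [ 0.4212 -0.1987  0.0126] 17.325
```

View pics/wrist7.png

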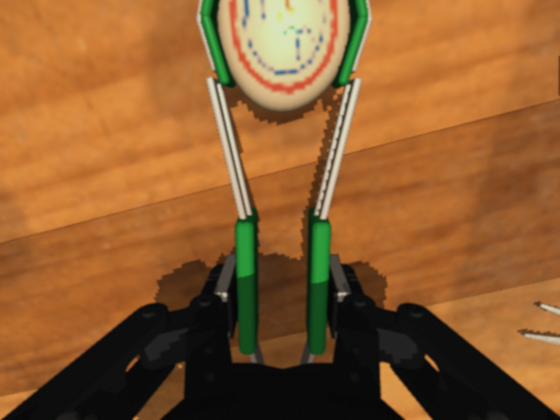

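View pics/side7.png

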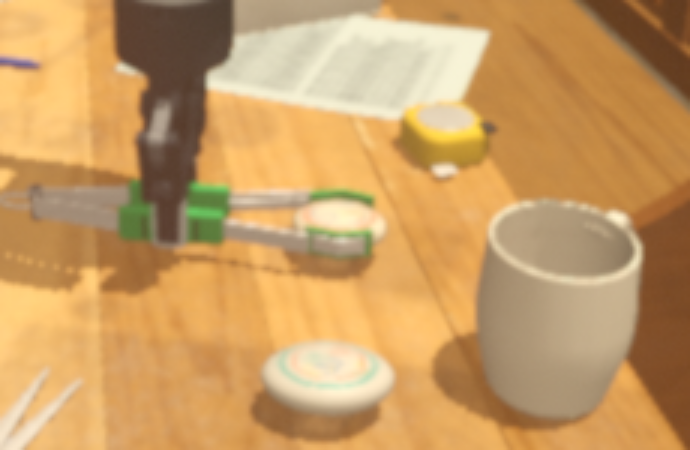

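Pebble is seated in the heads (gap 40.6 mm). Lift slowly and check.

```bash
python3 - <<'E'
from cell import *
from hd import *
np.set_printoptions(precision=4,suppress=True)
A=down(np.radians(-14.6))
move_linear([.4211,-.1986,.05],A,vel=.05)
move_linear([.4211,-.1986,.20],A,vel=.12)
print(current_finger_gap(),current_contact_force(),current_position(),current_clock())
p,d=camera("wrist");cv2.imwrite("pics/wrist8.png",p[:,:,::-1])
p,d=camera("side");cv2.imwrite("pics/side8.png",p[:,:,::-1])
E
```

```text
0.04089697902365227 [-0.3269  0.6129 -2.0724] [ 0.4207 -0.1984  0.1994] 19.725
```

View pics/wrist8.png

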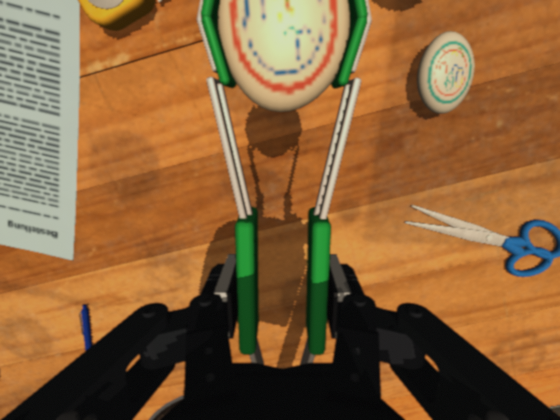

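View pics/side8.png

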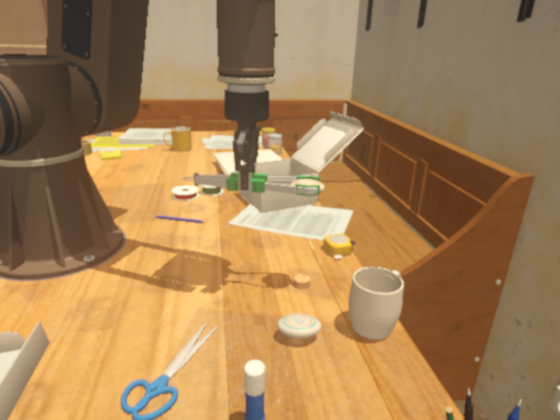

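```bash
python3 - <<'E'
from cell import *
from hd import *
np.set_printoptions(precision=4,suppress=True)
psi=np.radians(16.7);u=np.array([np.cos(psi),np.sin(psi)]);g=np.array([.5475,.245])-.110*u
goto([*g,.20],down(psi));print(current_clock(),current_finger_gap())
move_linear([*g,.17],down(psi),vel=.06);dwell(.3)
print(current_finger_gap(),current_contact_force(),current_position(),current_clock())
for n in("wrist","side","top"):
    R=current_tool_rot();t=current_position()
    p,d=camera(n);cv2.imwrite(f"pics/{n}9.png",p[:,:,::-1]);np.savez(f"pics/{n}9.npz",p=p,d=d,R=R,t=t)
E
```

```text
21.35 0.04088934966647063
0.04059808987663082 [-0.7831 -0.0937 -1.763 ] [0.4423 0.2135 0.1703] 22.3
```

View pics/wrist9.png

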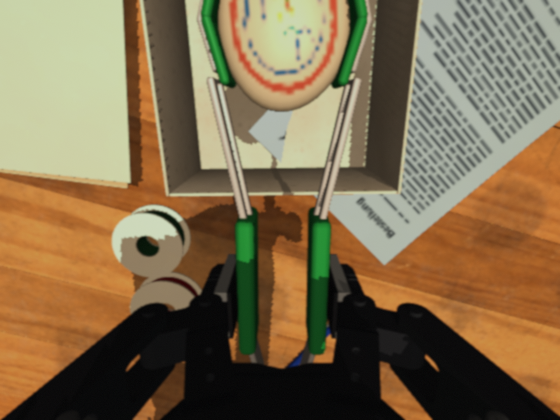

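View pics/side9.png

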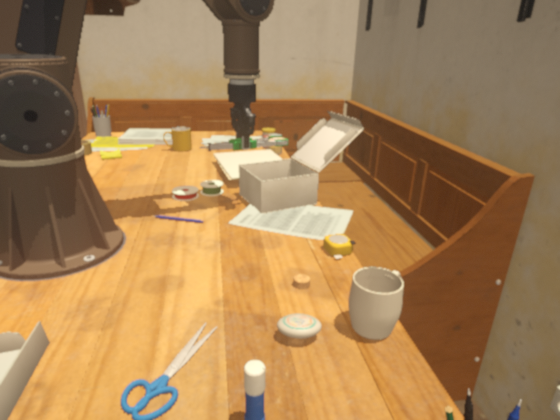

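View pics/top9.png

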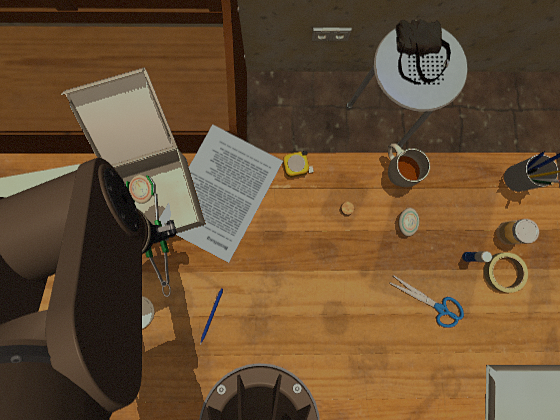

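```bash
python3 - <<'E'
from hd import *
a=np.load("pics/wrist9.npz");T=TT(a["R"],a["t"])
L,R=ray("wrist",167,193,.101,T),ray("wrist",402,191,.101,T);e=(L-R)[:2];print(np.linalg.norm(e));e/=np.linalg.norm(e);dv=np.array([e[1],-e[0]])
print("box centre",(L+R)[:2]/2+.091*dv,np.degrees(np.arctan2(dv[1],dv[0])))
P=cloud("wrist",a["d"],T);print("pebble top",P[15,284],P[100,284])
b=np.load("pics/top9.npz");Q=cloud("top",b["d"]);print("top view pebble",Q[188,141],ray("top",141,188,.19))
E
```

```text
0.1691307016828602
box centre [0.55144906 0.24430871] 17.1682423375849
pebble top [0.54869968 0.24386382 0.19243969] [0.52236178 0.23587193 0.18688087]
top view pebble [0.54520519 0.23740662 0.19535582] [0.54615892 0.23918908 0.19      ]
```

Within a few mm of centre, and level about 70 mm above the rim. Handing in.

```bash
python3 - <<'E'
from cell import *
print(current_clock(),current_finger_gap(),current_contact_force()); hand_in()
E
```

```text
22.45 0.04064906642258066 [-0.07025603 -0.25416775 -1.85498417]
the job is handed in; nothing more can be done
```

I did the job in the order you asked and handed it in at 22.5 s, with the pebble still held in the tongs over the middle of the box.

- **Lid:** I folded it back with the shut fingers to about 2.4 rad, and it was still there in the last top and side pictures.
- **Pebble:** I took the tongs by their green sleeves, closed them on the red-ringed pebble at 50 N, and lifted it straight off its cork. The gripper touched only the tongs' sleeves, never the pebble.
- **Final position:** The wrist camera puts the pebble 3 mm from the box middle. The top camera puts it about 6 to 8 mm off, so the two disagree by a few mm, but both are well inside the opening. Its underside is about 70 mm above the rim.
- **Grip:** The finger gap held at 40.6 mm, with no sign of slipping while carrying.
- **Left in place:** In the last pictures the teal-ringed pebble, both corks and the mug stand where they were.

Two small points:
- The fingertips touched the table with about 11 N while I was finding its height.
- Measuring the box's width in the pictures gave 169 and 176 mm against the stated 172 mm, so my estimate of its middle is good to about 3 to 4 mm.

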